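Open the sample jar in the fence nest

ROBOT

A 6-joint arm with a two-finger parallel gripper is mounted at the origin on the work surface. World frame = base frame: x ahead of the robot, y to its left, z up, the work surface at z = 0. Lengths are in m, angles in rad, forces in N, time in s.
With the tool pointing down it reaches from about 0.35 to 0.875 m from the base axis. Payload 4.2 kg.
Tool frame: the origin (TCP) lies midway between the tips of the shut fingers; the grasp point (between the pads) lies 19 mm behind it (robot.grip_point_offset is the distance from the TCP to the grasp point, in m); z points along the fingers, y is the line along which they close (so a half turn about z gives the same grasp; the last joint's range is limited). The gripper opens to 85 mm and grips with 20 to 120 N. Pads are 22 mm wide; open, the fingers measure 114 mm over their backs; the gripper's body (76 mm by 85 mm) begins 54 mm behind the grasp point. The pads swing forward as they close: fully open they stand 13 mm farther back than shut.
Start: joints at [-0.915, 0.385, 0.008, 0, -1.194, -0.259], TCP at [0.242, -0.576, 0.203] pointing down, gripper open.
Joint ranges: [-3.14, 3.14], [-1.21, 2.06], [-1.07, 1.41], [-3.16, 2.05], [-2.99, -0.16], [-3.1, 3.1]. Speed limits (rad/s): [2.79, 2.79, 3.14, 3.14, 3.14, 3.14].

INTERFACE

Orientations are given as a unit quaternion [x, y, z, w].
In Python, from workcell import status, viewer, order, robot gives the robot as it stands.
- The arm moves only by the tool servo_tool, never from a script. Its arguments are lists of equal length, an entry for each row: "slide": the shift along the tool's x, y, z in mm, a list of three; "turn": the turn, a rotation vector about the tool's x, y, z in rad, a list of three. A call has 1 to 12 rows; each row shifts and turns the commanded pose from where the row before left it, along the tool's axes as they then stand; what a row does not reach is not made up. A row lasts 1/10 s, in which the tool goes at most 50 mm and 8.59 degrees, less where a joint would pass 70% of its speed; a pose out of reach is approached as far as the arm can. A call is refused whole if a number of a shift passes 50 or a number of a turn 0.15, either way. A call with a gripper value outside its range is refused whole. "jaw" is the opening, from 0 (shut) to 1 (fully open), set as the call begins (left out, the last holds). The fingers move at their own pace and stop on an object; "squeeze" is the grip in N (left out, the last holds). Time passes only in rows, so rows that do not move let the fingers close. It gives the time, the measured TCP pose, the force, the opening and the grip force at its end, in the units of the state.
- status.state(): the state, without advancing time (a new reading comes with each control period).
- viewer.camera(name): name is "scene" or "top" or "wrist"; returns the picture (420x560x3 uint8, red, green, blue); there is no depth.
- viewer.camera_info(name): a dict with "intrinsics" (3x3 intrinsics, pixels), "distortion" ([k1, k2, p1, p2, k3] as OpenCV has them; the pictures are not rectified), "R" (3x3) and "t" (3): a world point X has camera coordinates R X + t; the wrist camera has in their place "T_tool_cam" (4x4, takes a point from camera to tool coordinates, whose origin is the TCP and whose axes are the flange's). Camera axes: x right, y down, z forward; pixel columns grow to the right and rows downward; lengths in m; the calibration is good to about 2 mm. A picture is of the moment at which its call begins: read the wrist's pose just before it. camera_info takes no time and is no camera call.
- order.finish_job(): hands the job in; it is judged then, once.
The state is a dict: "time": time; "joints": joint angles; "joint_vel": joint speeds; "joint_torque": joint torques, N m; "tool_pos": TCP position; "tool_rot": TCP orientation; "wrist_force": force on the tool from outside, world axes, zero at the start; "ft_torque": the same for the moment, N m; "opening": opening from 0.0 (shut) to 1.0 (fully open); "finger_force": force on a finger pad.
Only numpy, scipy, OpenCV 4.12 (cv2) and the standard library are available. Lean on these libraries where they do the work, as an engineer would, in place of code of your own. Each camera call takes 0.05 s, during which the arm holds its last target. There are 200 camera calls.

TASK

On the packaging machine's deck, slide the square white jar upright along the deck, without lifting it off, into the mouth of the low three-sided metal fence until it stands square and flush against the end stop. Braced there by the fence, unscrew its tight cap counter-clockwise (seen from above) just until the threads let go, about a fifth of a turn, then raise it level to about two centimetres above the jar's mouth. Finish there, still holding the cap over the jar with the jar left home in the fence; leave everything else on the deck alone.

Things in the scene. Friction and masses are not known exactly. Their poses are not given: they have to be found in the camera images.
- nest: Low aluminium fence fixed to the deck, open at its -x side, no floor plate. Origin on the deck where the centre of the jar stands when home; x points from mouth to end stop. Two parallel side rails 25 mm high, 10 mm thick, inner faces at y = +-32.5 mm (5 mm more between them than the jar), from x = -35 to +31 mm. Outside them 5 mm high feet reach to y = +-71 mm.
- nest_stop (a point): Foot of the inner face of the fence's end stop, on the nest's centre line at x = +30 mm. The stop is 85 mm wide and 32 mm high.
- nest_mouth (a point): Middle of the fence's mouth on the deck, at x = -63 mm of the nest. From here flared wings, 25 mm high, narrow from about 88 mm apart to the rails. Jar axis starts 110 to 150 mm before the nest's origin, askew and up to 45 mm to a side.
- jar: White plastic jar, square body 60 x 60 mm, 70 mm high to its flat shoulder, about 0.4 kg in all; its foot slides easily on the deck (friction about 0.2). Origin at the centre of its underside, z up, x and y square to its faces. Home in the nest its origin and x axis coincide with the nest's. Unscrewing turns it up to 0.09 rad in the fence before the rails brace it.
- jar_rim (a point): Centre of the rim of the jar's round neck, 92 mm above the jar's underside. The neck bears three thread lands, 50 mm across. On it a springy rubber seal pushes the cap up with about 14 N (seal top 95 mm above the underside when squeezed, 98 mm when free); this makes the cap tight: about 0.2 to 0.4 N m to turn.
- cap: Round black ribbed cap screwed on the jar, 60 mm across the ribs, 22 mm high, 45 g. Origin at the centre of its underside, 76 mm above the jar's; 6 mm of room below it. Starts at yaw 0 to 0.12 rad past the jar's; turned counter-clockwise from above (yaw grows) it lets go at 0.8 rad past the jar's, lifts off from 0.85 to 1.65, is stopped at 1.7. It rises 1 mm; needs no push down.
- bottle: Bystander, to be left alone: closed round white bottle with a black cap and a paper label, 58 mm across, 165 mm high. Origin at the centre of its underside.
- rjar: Bystander, to be left alone: closed ROUND white jar with a black cap and a paper label, 68 mm across, 95 mm high (not the one to open). Origin at the centre of its underside.
- can: Bystander, to be left alone: closed round metal can, 66 mm across, 110 mm high. Origin at the centre of its underside.
- cup: Bystander, to be left alone: open steel cup, 68 mm across the rim, 75 mm high. Origin at the centre of its underside.
- carton: Bystander, to be left alone: small upright cardboard carton, 45 x 70 x 100 mm. Origin at the centre of its underside.
- wrench: Bystander, to be left alone: steel wrench lying flat, 150 mm long. Origin near its middle.
- sparecap: Bystander, to be left alone: spare loose cap of the same look as the jar's, 58 mm across, 22 mm high, lying on the deck. Origin at the centre of its underside.
Mind the look-alikes: they are no part of the job. What is shaped like the nest but blue or red is not meant.

How it is judged:
On the way, in this order (a step that is already met when the one before it is completed fails the run):
1. the jar stands home in the fence, flush (within 3 mm) with the end stop and square, its cap still screwed on (x of jar in the frame of nest above -0.003 m and y of jar in the frame of nest between -0.005 and 0.005 m and angle between the x axis of jar and the x axis of nest, either way round below 0.1 rad and z of cap in the frame of jar below 0.08 m and height (world z) of jar below 0.003 m), for 0.2 s.
2. the cap is off the threads and raised clear above the jar's mouth, the jar still in the fence (z of cap in the frame of jar above 0.101 m and x of jar in the frame of nest above -0.01 m), for 0.1 s.
At the end, for the whole second after the job is handed in: Jar upright on the deck, within 8 mm of the end stop, square within 0.13 rad. Fingers hold the cap at rest, level within 0.2 rad, centred over the jar within 25 mm, its underside 101 to 145 mm above the jar's underside (9 to 53 mm above the rim), touching only the fingers (x of jar in the frame of nest above -0.008 m and y of jar in the frame of nest between -0.006 and 0.006 m and angle between the x axis of jar and the x axis of nest, either way round below 0.13 rad and height (world z) of jar below 0.003 m and angle between jar's own z axis and vertical below 0.05 rad and z of cap in the frame of jar between 0.101 and 0.145 m and horizontal distance between cap and jar below 0.025 m and angle between cap's own z axis and vertical below 0.2 rad and contact force between the fingers and cap above 1 N and contact force between cap and jar below 0.1 N and linear speed of cap below 0.02 m/s); the arm keeps its last pose, push and grip.
It fails at once if the jar is lifted more than 15 mm off the deck (height (world z) of jar above 0.015 m).
It fails at once if the jar is tipped by more than 0.3 rad (angle between jar's own z axis and vertical above 0.3 rad).
It fails at once if a bystander is moved by more than 25 mm (distance of any of bottle, rjar, can, cup, carton, wrench, sparecap from where it was at the start of the episode above 0.025 m).
It also fails if it takes over 42 s, if anything falls off the work surface, if the arm or the gripper's body presses on something with over 40 N, if the wrist force passes 120 N, or if a joint passes its speed limit or range.

## Working session

There is one attempt and no reset: what is moved stays moved. The work goes in short steps, Python scripts to look and compute and a tool call to move; the robot and the scene stay as the last step left them, time stands still between calls to the robot, and variables do not carry over. Pictures are saved under pics/ and viewed, at most 13 in all, crops included, and the job is handed in when it is done.

Besides the shell and the picture viewer there is one more tool, called after ">>>" by a JSON object that holds its "api" and its "payload", one argument or row to a line. servo_tool: Moves the arm, as the interface text tells. Its arguments: {"type":"object","properties":{"slide":{"type":"array"},"turn":{"type":"array"},"jaw":{"type":"number"},"squeeze":{"type":"number"}},"required":["slide","turn"]}

```bash
ls; mkdir -p pics; python3 - <<'E'
from workcell import status, viewer
import cv2, numpy as np
s=status.state(); print(s)
for n in ("scene","top"):
    im=viewer.camera(n); cv2.imwrite(f"pics/{n}0.png",im[:,:,::-1]); 
for n in ("scene","top","wrist"):
    i=viewer.camera_info(n); print(n,i)
E
```

```text
pics
{'time': 0.0, 'joints': array([-9.15441165e-01,  3.85535668e-01,  6.59443640e-03, -5.29897879e-04,
       -1.19402179e+00, -2.58615436e-01]), 'joint_vel': array([ 0.00060081, -0.00138334,  0.00075762, -0.00068079,  0.00018042,
        0.00053679]), 'joint_torque': array([ 7.58769274e-04, -3.92280400e+01,  1.88402957e+01,  4.18611065e+00,
       -4.61568357e-03, -5.05251990e-05]), 'tool_pos': array([ 0.24127479, -0.57582249,  0.20221741]), 'tool_rot': array([-1.96975471e-01,  9.80407787e-01,  1.08084363e-03, -2.57032900e-04]), 'wrist_force': array([ 0.28648261, -0.87830334, -0.46247958]), 'ft_torque': array([ 0.02072033, -0.00894182, -0.05266101]), 'finger_force': 0.0, 'opening': 1.003280304779359}
scene {'intrinsics': array([[450.02128311,   0.        , 276.46854998],
       [  0.        , 450.02128311, 205.80576749],
       [  0.        ,   0.        ,   1.        ]]), 'distortion': array([-0.1284051,  0.       ,  0.       ,  0.       ,  0.       ]), 'R': array([[ 0.20790109,  0.9781442 ,  0.00332584],
       [ 0.76908737, -0.16136401, -0.61843858],
       [-0.60438544,  0.1311
[... 455 characters left out ...]
57, -0.01420611, -0.98895756]]), 't': array([-0.01824339,  0.5757958 ,  1.12412008])}
wrist {'intrinsics': array([[312.52076696,   0.        , 275.22594506],
       [  0.        , 312.52076696, 204.9824113 ],
       [  0.        ,   0.        ,   1.        ]]), 'distortion': array([0.00115501, 0.        , 0.        , 0.        , 0.        ]), 'T_tool_cam': array([[-7.69476938e-04, -9.63246896e-01, -2.68616502e-01,
         6.70229859e-02],
       [ 9.99999685e-01, -7.93724606e-04, -1.83307117e-05,
         1.28668220e-03],
       [-1.95550526e-04, -2.68616431e-01,  9.63247203e-01,
        -1.70808624e-01],
       [ 0.00000000e+00,  0.00000000e+00,  0.00000000e+00,
         1.00000000e+00]])}
```

View pics/top0.png

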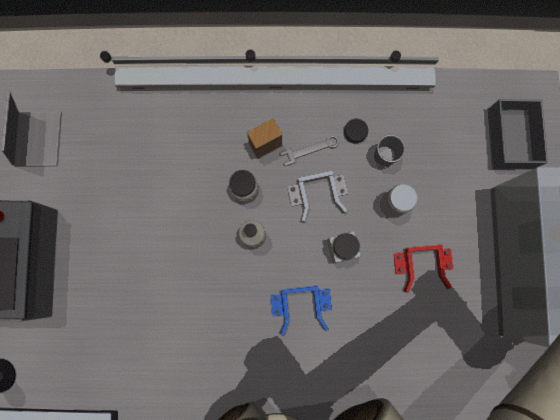

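View pics/scene0.png

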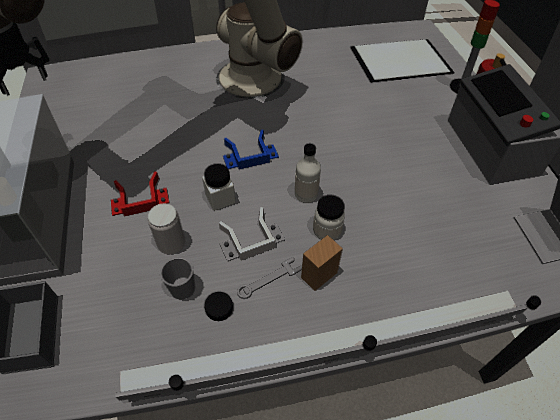

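The top view shows the silver nest at about (318,190), opening downwards towards the robot. The square jar is at (345,247), with its cap at (346,246). The round jar is at (243,184), the bottle at (251,234) and the can at (403,200). I'll take an enlarged crop for the corners.

```bash
cat > h.py <<'E'
import numpy as np, cv2
from workcell import viewer,status
from scipy.spatial.transform import Rotation as Ro
def ray(n,px,pose=None):
    i=viewer.camera_info(n); u=cv2.undistortPoints(np.array(px,float).reshape(-1,1,2),i["intrinsics"],i["distortion"])[:,0]
    d=np.c_[u,np.ones(len(u))]
    if n=="wrist":
        R=Ro.from_quat(pose["tool_rot"]).as_matrix(); T=i["T_tool_cam"]
        return pose["tool_pos"]+R@T[:3,3], d@(R@T[:3,:3]).T
    return -i["R"].T@i["t"], d@i["R"]
def plane(n,px,z,pose=None):
    o,d=ray(n,px,pose); return o+d*((z-o[2])/d[:,2])[:,None]
E
python3 - <<'E'
from h import *
im=cv2.imread("pics/top0.png")
c=im[160:270,275:375]; cv2.imwrite("pics/crop0.png",cv2.resize(c,None,fx=5,fy=5,interpolation=cv2.INTER_CUBIC))
P=plane("top",[(346,246)],0.098)[0]; print("cap top",P)
hsv=cv2.cvtColor(im,cv2.COLOR_BGR2HSV)
m=((hsv[...,2]<50)&(hsv[...,1]<80)).astype(np.uint8); 
n,l,st,ce=cv2.connectedComponentsWithStats(m)
for k in range(n):
    if 100<st[k,4]<1000 and 200<ce[k][0]<420: print(st[k],ce[k],plane("top",[ce[k]],.098))
print(plane("top",[(303,180),(334,175),(304,219),(345,211)],.028))
E
```

```text
cap top [ 0.48015618 -0.15722989  0.098     ]
[183  50 109  13 264] [239.4280303   59.08712121] [[0.92125597 0.08356133 0.098     ]]
[390  51  33  12 133] [399.9924812   58.62406015] [[ 0.92448892 -0.29774912  0.098     ]]
[344 120  24  23 261] [355.01532567 131.08812261] [[ 0.74456593 -0.1844434   0.098     ]]
[385 137  18  23 170] [394.65882353 146.23529412] [[ 0.70876133 -0.27516255  0.098     ]]
[374 148  18  18 101] [380.31683168 159.64356436] [[ 0.67701157 -0.24070035  0.098     ]]
[218 402  46  18 121] [240.38842975 409.6446281 ] [[0.1307149  0.07530866 0.098     ]]
[[ 0.64409466 -0.06694473  0.028     ]
 [ 0.65629478 -0.14191088  0.028     ]
 [ 0.54964019 -0.06833009  0.028     ]
 [ 0.56855063 -0.16648119  0.028     ]]
```

View pics/crop0.png

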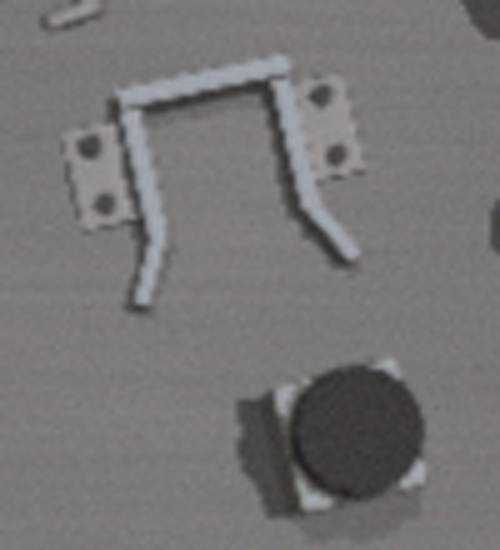

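The crop shows the stop's top running (119,98)–(288,64), the rails (133,120)–(157,220) and (283,90)–(307,190), and the wing tips (142,300) and (352,255). The jar's shoulder corners are about (278,388), (392,362), (426,480) and (312,510).

```bash
python3 - <<'E'
from h import *
f=lambda p:(np.array(p)+.5)/5-.5+[275,160]
st=plane("top",f([(119,100),(289,65)]),.032); print("stop",st, np.linalg.norm(st[0]-st[1]))
r=plane("top",f([(133,120),(157,220),(283,90),(307,190)]),.025);print(r)
w=plane("top",f([(142,305),(354,260)]),.025);print("wing",w)
for a,b in((0,1),(2,3)): d=r[a]-r[b];print("rail yaw",np.arctan2(d[1],d[0]))
d=st[0]-st[1];yaw=np.arctan2(-d[0],d[1]);print("stop yaw",yaw)
x=np.array([np.cos(yaw),np.sin(yaw)]);y=np.array([-x[1],x[0]])
print("rails local",(r[:,:2]-st.mean(0)[:2])@np.c_[x,y], "wings",(w[:,:2]-st.mean(0)[:2])@np.c_[x,y])
j=plane("top",f([(278,388),(392,362),(426,480),(312,510)]),.07);print("jar",j,j.mean(0))
for a,b in((1,2),(0,3)): d=j[a]-j[b];print(np.arctan2(d[1],d[0]),np.linalg.norm(d))
for a,b in((0,1),(3,2)): d=j[a]-j[b];print(np.arctan2(-d[0],d[1]),np.linalg.norm(d))
c=plane("top",f([(358,432)]),.098);print("cap",c)
m=st.mean(0)[:2]; n=m-.0345*x; print("nest(if stop mid x=+34.5)",n,"jar in nest",(c[0,:2]-n)@np.c_[x,y])
E
```

```text
stop [[ 0.64426662 -0.05571056  0.032     ]
 [ 0.66132941 -0.13770067  0.032     ]] 0.08374674401647952
[[ 0.63588129 -0.06267571  0.025     ]
 [ 0.58712351 -0.07368111  0.025     ]
 [ 0.65053342 -0.13534988  0.025     ]
 [ 0.60152402 -0.14595638  0.025     ]]
wing [[ 0.54618523 -0.06607282  0.025     ]
 [ 0.56752186 -0.16782641  0.025     ]]
rail yaw 0.2219955758646476
rail yaw 0.21313083258510374
stop yaw 0.20517936699827025
rails local [[-0.00962853  0.03676277]
 [-0.05960587  0.03592226]
 [-0.01009058 -0.03737228]
 [-0.06023298 -0.037771  ]] wings [[-0.09813531  0.05171184]
 [-0.09797778 -0.05225459]]
jar [[ 0.50236638 -0.12540004  0.07      ]
 [ 0.51405221 -0.17792776  0.07      ]
 [ 0.46009847 -0.19218815  0.07      ]
 [ 0.44683377 -0.13989699  0.07      ]] [ 0.48083771 -0.15885324  0.07      ]
0.2583987185639967 0.05580649147876719
0.25535410109072953 0.05739366331342053
0.21890482127463606 0.053811895945984144
0.24842988648039072 0.05394735640378377
cap [[ 0.48015384 -0.15767597  0.098     ]]
nest(if stop mid x=+34.5) [ 0.61902167 -0.10373474] jar in nest [-0.14694514 -0.02451646]
```

>>> {"api": "servo_tool", "payload": {
  "slide": [
    [0,0,0],
    [-31,31,0],
    [-31,31,0],
    [-31,31,0],
    [-31,32,0],
    [-31,32,0],
    [-30,32,0],
    [-30,32,0],
    [-30,31,0],
    [-30,31,0],
    [-30,31,0],
    [-30,32,0]
  ],
  "turn": [
    [0,0,0.146],
    [0,0,0],
    [0,0,0],
    [0,0,0],
    [0,0,0],
    [0,0,0],
    [0,0,0],
    [0,0,0],
    [0,0,0],
    [0,0,0],
    [0,0,0],
    [0,0,0]
  ],
  "jaw": 1
}}

```text
time: 1.3
tool_pos: [0.4805, -0.1564, 0.2031]
tool_rot: [-0.125, 0.992, 0.0, -0.0]
wrist_force: [1.2, -0.6, -0.4]
opening: 1.003
finger_force: 0.0
```

```bash
python3 - <<'E'
from h import *
s=status.state(); print(s["time"],s["tool_pos"],Ro.from_quat(s["tool_rot"]).as_matrix(),s["joints"],s["opening"])
im=viewer.camera("wrist"); cv2.imwrite("pics/w1.png",im[:,:,::-1])
np.savez("w1",p=s["tool_pos"],r=s["tool_rot"])
i=viewer.camera_info("wrist")
def proj(X):
    T=i["T_tool_cam"];R=Ro.from_quat(s["tool_rot"]).as_matrix()
    q=(X-s["tool_pos"])@R; q=(q-T[:3,3])@T[:3,:3]; q=q@i["intrinsics"].T; return q[:,:2]/q[:,2:]
print(proj(np.array([[.4802,-.1577,.098],[.6186,-.104,0]])))
E
```

```text
1.3 [ 0.4805028  -0.15636419  0.20311255] [[-9.68704051e-01 -2.48218122e-01 -4.75976095e-04]
 [-2.48218203e-01  9.68704139e-01  1.19372663e-04]
 [ 4.31449555e-04  2.33782713e-04 -9.99999880e-01]] [ 7.07545348e-03  1.80991562e-01 -2.79493515e-01 -1.36976348e-04
 -1.11078637e+00 -1.32697051e+00] 1.002664625417194
[[272.29711666 194.05206571]
 [286.50894712 284.14210937]]
```

View pics/w1.png

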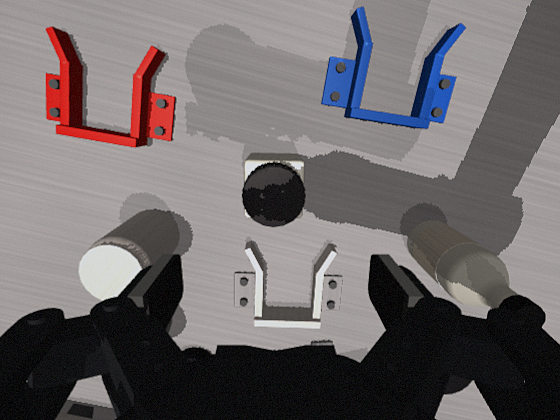

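The wrist view shows the cap at (274,194), 2 px from where I predicted it. The jar is nearly aligned with the jaws, and the nest's stop lies along (255,322)–(321,325). I'll refine the nest pose and jar yaw from this picture.

```bash
python3 - <<'E'
from h import *
im=cv2.imread("pics/w1.png"); z=np.load("w1.npz"); s=dict(tool_pos=z["p"],tool_rot=z["r"])
hsv=cv2.cvtColor(im,cv2.COLOR_BGR2HSV); print(im[323,290],im[158,275],im[150,230])
m=((hsv[...,2]>195)&(hsv[...,1]<40)).astype(np.uint8)
n,l,st,ce=cv2.connectedComponentsWithStats(m)
for k in range(1,n):
    if st[k,4]>60: print(k,st[k],ce[k])
c=im[140:335,220:350]; cv2.imwrite("pics/crop1.png",cv2.resize(c,None,fx=3,fy=3,interpolation=cv2.INTER_CUBIC))
E
```

```text
[212 219 217] [75 84 86] [158 161 167]
1 [245 161  24  19 171] [251.60233918 166.0994152 ]
4 [290 162  14   8  67] [296.97014925 164.53731343]
6 [  79  245   62   55 2377] [107.03575936 270.49726546]
7 [245 249  18  67 464] [256.73060345 283.0387931 ]
8 [313 251  24  67 461] [320.72234273 285.02386117]
9 [254 320  67   9 378] [287.10582011 323.92857143]
```

View pics/crop1.png

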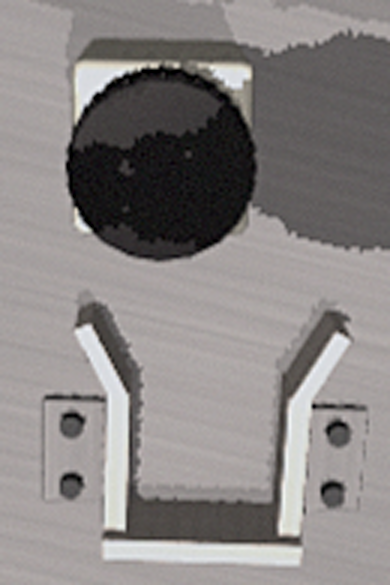

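```bash
python3 - <<'E'
from h import *
z=np.load("w1.npz"); s=dict(tool_pos=z["p"],tool_rot=z["r"])
f=lambda p:(np.array(p)+.5)/3-.5+[220,140]
g=lambda p,h:plane("wrist",f(p),h,s)[:,:2]
st=g([(102,541),(301,544),(104,560),(300,564)],.032)
ra=g([(105,397),(106,528),(128,395),(126,528),(288,400),(279,533),(309,402),(299,535)],.025)
wi=g([(82,325),(342,338)],.025)
ja=g([(75,64),(251,64),(75,228),(249,232)],.07); ca=g([(161,163)],.098)
d=st[0]-st[1];e=st[2]-st[3]
print("stop yaws",np.arctan2(-d[0],d[1]),np.arctan2(-e[0],e[1]))
for a in (0,2,4,6): d=ra[a+1]-ra[a];print("rail",np.arctan2(d[1],d[0]))
d=ja[0]-ja[1];print("jar yaws",np.arctan2(-d[0],d[1]),np.linalg.norm(d)); 
for a in(0,1): d=ja[a+2]-ja[a];print(np.arctan2(d[1],d[0]))
yaw=.215;A=np.array([[np.cos(yaw),-np.sin(yaw)],[np.sin(yaw),np.cos(yaw)]])
O=np.array([.6186,-.104])
for n,p in dict(st=st,ra=ra,wi=wi,ja=ja,ca=ca).items(): print(n,((p-O)@A).round(4).tolist())
print(ca)
print("can",plane("top",[(403,198)],.11))
E
```

```text
stop yaws -2.9092390240375767 -2.915563813907581
rail 0.2393851388435821
rail 0.2254049634980064
rail 0.22344817626135474
rail 0.22267868122015283
jar yaws -2.8915800965762584 0.05699250151043869
0.22384337678084798
0.2622805981176562
st [[0.0338, -0.0412], [0.0323, 0.0428], [0.0431, -0.0402], [0.0422, 0.0431]]
ra [[-0.0296, -0.0415], [0.0324, -0.04], [-0.0308, -0.0321], [0.0321, -0.0314], [-0.0309, 0.0337], [0.0322, 0.0343], [-0.0302, 0.0424], [0.0329, 0.0429]]
wi [[-0.0612, -0.0513], [-0.0592, 0.0536]]
ja [[-0.172, -0.0509], [-0.174, 0.0061], [-0.1163, -0.0504], [-0.1169, 0.0088]]
ca [[-0.1468, -0.022]]
[[ 0.47992025 -0.15680059]]
can [[ 0.58597629 -0.28626511  0.11      ]]
```

>>> {"api": "servo_tool", "payload": {
  "slide": [
    [0,-0.5,35],
    [0,0,35],
    [0,0,30],
    [0,0,22],
    [0,0,12],
    [0,0,3],
    [0,0,0]
  ],
  "turn": [
    [0,0,0],
    [0,0,0],
    [0,0,0],
    [0,0,0],
    [0,0,0],
    [0,0,0],
    [0,0,0]
  ]
}}

```text
time: 2.05
tool_pos: [0.4801, -0.1586, 0.066]
tool_rot: [-0.125, 0.992, 0.0, -0.001]
wrist_force: [1.2, 0.9, -0.3]
opening: 1.004
finger_force: 0.0
```

>>> {"api": "servo_tool", "payload": {
  "slide": [
    [0,0,0],
    [0,0,0],
    [0,0,0],
    [0,0,0],
    [0,0,0],
    [0,0,0],
    [0,0,0],
    [0,0,0]
  ],
  "turn": [
    [0,0,0],
    [0,0,0],
    [0,0,0],
    [0,0,0],
    [0,0,0],
    [0,0,0],
    [0,0,0],
    [0,0,0]
  ],
  "jaw": 0,
  "squeeze": 60
}}

```text
time: 2.85
tool_pos: [0.4838, -0.1579, 0.0724]
tool_rot: [-0.126, 0.992, -0.001, 0.004]
wrist_force: [-6.5, 9.6, 28.9]
opening: 0.001
finger_force: 14.3
```

```bash
python3 - <<'E'
from h import *
s=status.state(); print(s)
im=viewer.camera("wrist"); cv2.imwrite("pics/w2.png",im[:,:,::-1])
yaw=.222;A=np.array([[np.cos(yaw),-np.sin(yaw)],[np.sin(yaw),np.cos(yaw)]])
print((s["tool_pos"][:2]-[.620,-.103])@A)
E
```

```text
{'time': 2.85, 'joints': array([ 4.37548290e-03,  3.26692319e-01, -4.56676148e-01,  1.05721248e-03,
       -7.78786462e-01, -1.32252056e+00]), 'joint_vel': array([ 9.40383617e-04, -8.88377170e-04,  2.38780823e-05,  7.15240372e-04,
        1.13050444e-03,  1.55028266e-03]), 'joint_torque': array([-3.63357492e+00, -1.80088305e+01,  9.40025568e+00,  2.67139971e+00,
        1.90728553e+00, -2.90521326e-03]), 'tool_pos': array([ 0.48377503, -0.15792655,  0.07240217]), 'tool_rot': array([-1.26360362e-01,  9.91974925e-01, -8.95757225e-04,  4.24323101e-03]), 'wrist_force': array([-6.45003742,  9.58261167, 28.86416868]), 'ft_torque': array([2.95203654, 1.97116425, 0.01801302]), 'finger_force': 14.313972020117944, 'opening': 0.0012020673620697657}
[-0.14497566 -0.02358445]
```

View pics/w2.png

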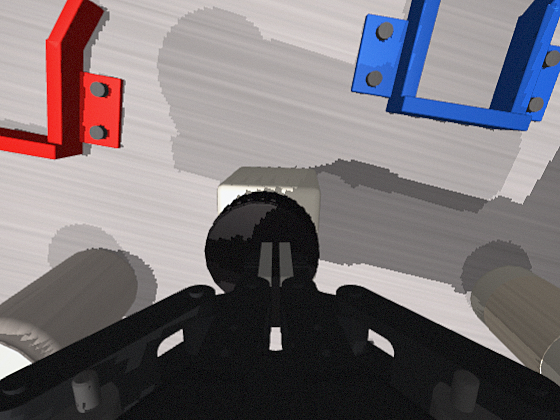

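The fingers rode up over the cap and shut on top of it: the tips are at (275,243) over the cap disc centred at (262,248). I'll raise the tool, open, and look again.

>>> {"api": "servo_tool", "payload": {
  "slide": [
    [0,0,-15],
    [0,0,-35],
    [0,0,-40],
    [0,0,-30],
    [0,0,0],
    [0,0,0]
  ],
  "turn": [
    [0,0,0],
    [0,0,0],
    [0,0,0],
    [0,0,0],
    [0,0,0],
    [0,0,0]
  ]
}}

```text
time: 3.5
tool_pos: [0.4804, -0.1584, 0.1872]
tool_rot: [-0.125, 0.992, 0.0, 0.001]
wrist_force: [-0.5, 0.5, -0.6]
opening: -0.0
finger_force: 0.0
```

```bash
python3 - <<'E'
from h import *
from workcell import robot
s=status.state(); print(s["time"],s["tool_pos"],s["tool_rot"],s["opening"],s["wrist_force"],s["finger_force"])
print([ (a,getattr(robot,a)) for a in dir(robot) if a[0]!="_"])
im=viewer.camera("wrist"); cv2.imwrite("pics/w3.png",im[:,:,::-1]); np.savez("w3",p=s["tool_pos"],r=s["tool_rot"])
E
```

```text
3.5 [ 0.48044422 -0.15842542  0.18720126] [-1.24941607e-01  9.92163366e-01  1.06800173e-04  1.19982638e-03] -0.0001559591864490096 [-0.51675738  0.48908008 -0.60754773] 0.0
[('MotionError', <class 'workcell.MotionError'>), ('grip_point_offset', 0.0187)]
```

View pics/w3.png

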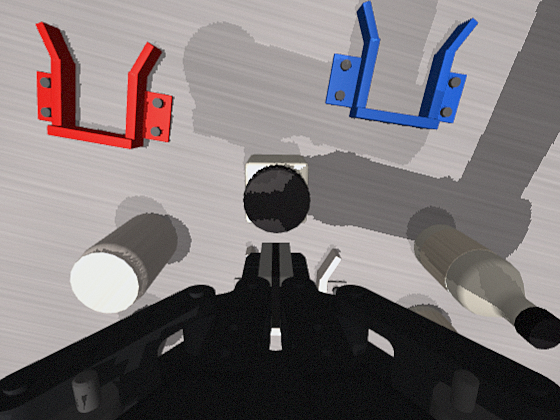

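The jar is upright and unmoved, with the cap at (276,198). The shut fingertips at row 243 appear well behind the stated TCP. I'll check this from the scene camera.

```bash
python3 - <<'E'
from h import *
s=status.state(); im=viewer.camera("scene")[:,:,::-1].copy()
i=viewer.camera_info("scene"); R=Ro.from_quat(s["tool_rot"]).as_matrix()
P=lambda X: cv2.projectPoints(np.array(X,float).reshape(-1,1,3),cv2.Rodrigues(i["R"])[0],i["t"],i["intrinsics"],i["distortion"])[0][:,0]
q=P([s["tool_pos"]-R[:,2]*k for k in (0,.02,.04)]+[[.48,-.157,.098]]); print(q)
c0=(q[0]-[45,60]).astype(int); c=im[c0[1]:c0[1]+100,c0[0]:c0[0]+90]
c=cv2.resize(c,None,fx=5.5,fy=5.5,interpolation=cv2.INTER_CUBIC); print(c0)
for p in q: cv2.circle(c,tuple(int(v) for v in (p-c0+.5)*5.5),3,(0,0,255),-1)
cv2.imwrite("pics/s3.png",c)
E
```

```text
[[211.91981572 143.32015952]
 [210.92651545 136.53685517]
 [209.90569412 129.5407889 ]
 [216.58165457 170.85523248]]
[166  83]
```

View pics/s3.png

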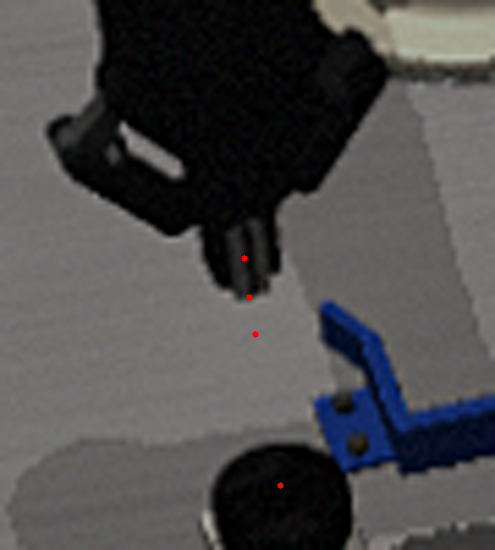

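The shut fingertips are about 22 mm behind the stated TCP, so the grasp has to be about 25 mm lower than I planned. I'll open, descend to TCP z of about 0.041 and close.

>>> {"api": "servo_tool", "payload": {
  "slide": [
    [0,1,0],
    [0,0,0],
    [0,0,0],
    [0,0,0],
    [0,0,0],
    [0,0,0],
    [0,0,35],
    [0,0,35],
    [0,0,35],
    [0,0,25],
    [0,0,13],
    [0,0,3]
  ],
  "turn": [
    [0,0,0],
    [0,0,0],
    [0,0,0],
    [0,0,0],
    [0,0,0],
    [0,0,0],
    [0,0,0],
    [0,0,0],
    [0,0,0],
    [0,0,0],
    [0,0,0],
    [0,0,0]
  ],
  "jaw": 1
}}

```text
time: 4.8
tool_pos: [0.4788, -0.1576, 0.0386]
tool_rot: [-0.125, 0.992, 0.0, -0.002]
wrist_force: [0.0, 0.3, 0.0]
opening: 0.998
finger_force: 0.0
```

>>> {"api": "servo_tool", "payload": {
  "slide": [
    [0,0,0],
    [0,0,0],
    [0,0,0],
    [0,0,0],
    [0,0,0],
    [0,0,0],
    [0,0,0]
  ],
  "turn": [
    [0,0,0],
    [0,0,0],
    [0,0,0],
    [0,0,0],
    [0,0,0],
    [0,0,0],
    [0,0,0]
  ],
  "jaw": 0,
  "squeeze": 60
}}

```text
time: 5.5
tool_pos: [0.481, -0.1576, 0.0416]
tool_rot: [-0.125, 0.992, -0.0, 0.001]
wrist_force: [-1.3, 2.1, 6.5]
opening: 0.665
finger_force: 63.7
```

```bash
python3 - <<'E'
from h import *
s=status.state(); print(s)
im=viewer.camera("wrist"); a=im[:,:,::-1][130:420,120:430]; a=cv2.resize(a,None,fx=1.5,fy=1.5)
im=viewer.camera("scene")[:,:,::-1]; b=im[100:220,165:265]; b=cv2.resize(b,None,fx=3.3,fy=3.625,interpolation=cv2.INTER_CUBIC)
c=np.hstack([a,b[:435]]); print(c.shape); cv2.imwrite("pics/w4.png",c)
E
```

```text
{'time': 5.5, 'joints': array([ 4.74361924e-03,  3.70469842e-01, -4.90552458e-01,  3.54513989e-04,
       -7.07347975e-01, -1.32458565e+00]), 'joint_vel': array([-3.24246668e-04, -4.78636425e-04, -1.23997173e-05, -1.20863311e-03,
       -5.20584617e-04, -1.50544459e-04]), 'joint_torque': array([-6.43322188e-01, -2.99654353e+01,  1.21626645e+01,  2.75980353e+00,
        3.12295323e-01,  1.19170983e-02]), 'tool_pos': array([ 0.48098131, -0.15759521,  0.04157441]), 'tool_rot': array([-1.25281581e-01,  9.92120477e-01, -2.60606189e-04,  1.19030286e-03]), 'wrist_force': array([-1.27512763,  2.07164757,  6.51213436]), 'ft_torque': array([ 0.49450184,  0.38026338, -0.10449837]), 'finger_force': 63.680826388299465, 'opening': 0.6648787863578863}
(435, 795, 3)
```

View pics/w4.png

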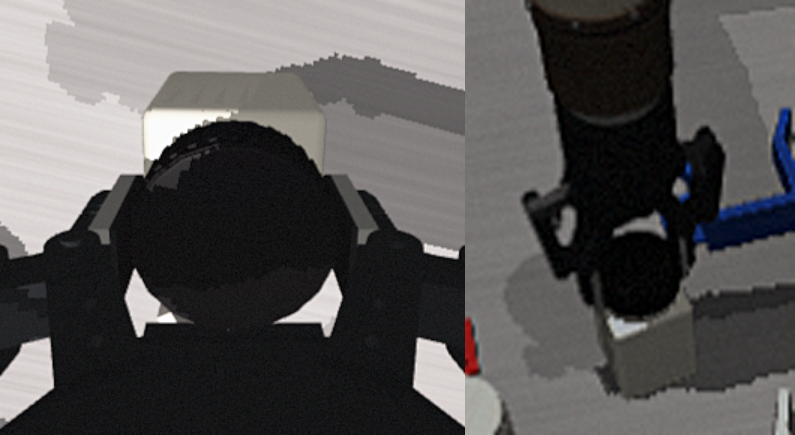

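The cap is gripped (opening 0.665, 64 N) and the jar is upright. Next I'll align the yaw with the nest and slide onto its centre line before going in.

>>> {"api": "servo_tool", "payload": {
  "slide": [
    [0,0,-1],
    [-4,3,0],
    [-8,5,0],
    [-8,5,0],
    [-8,5,0],
    [-8,3,0],
    [-8,1.5,0],
    [-5,0,0],
    [0,0,0]
  ],
  "turn": [
    [0,0,0.027],
    [0,0,0],
    [0,0,0],
    [0,0,0],
    [0,0,0],
    [0,0,0],
    [0,0,0],
    [0,0,0],
    [0,0,0]
  ]
}}

```text
time: 6.5
tool_pos: [0.5236, -0.1242, 0.0416]
tool_rot: [-0.112, 0.994, -0.0, -0.0]
wrist_force: [-1.4, -0.4, 5.2]
opening: 0.665
finger_force: 64.8
```

```bash
cat >> h.py <<'E'
def rep(s):
    yaw=.222;A=np.array([[np.cos(yaw),-np.sin(yaw)],[np.sin(yaw),np.cos(yaw)]])
    M=Ro.from_quat(s["tool_rot"]).as_matrix(); print("t",s["time"],"nest xy",(s["tool_pos"][:2]-[.620,-.103])@A,"z",s["tool_pos"][2],"yaw",np.arctan2(M[1,1],M[0,1])-np.pi/2,"F nest",s["wrist_force"][:2]@A,s["wrist_force"][2],"T",s["ft_torque"],"op",s["opening"],s["finger_force"],"j6",s["joints"][5])
E
python3 - <<'E'
from h import *
s=status.state();rep(s)
im=viewer.camera("wrist"); cv2.imwrite("pics/w5.png",im[:,:,::-1]); im=viewer.camera("top"); cv2.imwrite("pics/t5.png",im[:,:,::-1])
im=cv2.imread("pics/w5.png");g=cv2.cvtColor(im,cv2.COLOR_BGR2HSV)
m=((g[...,2]>185)&(g[...,1]<35)).astype(np.uint8);m[:130]=0;m[300:]=0
# jar back shoulder edge: bright pixels near top of cap
n,l,st,ce=cv2.connectedComponentsWithStats(m)
for k in range(1,n):
    if st[k,4]>150 and 200<ce[k][0]<350:
        ys,xs=np.where(l==k); cols=[c for c in range(xs.min()+6,xs.max()-5,6)]
        print(st[k],[(c,int(ys[xs==c].min())) for c in cols if (xs==c).any()])
E
```

```text
t 6.5 nest xy [-0.09872907  0.00051305] z 0.04163776222362671 yaw 0.22472800938636484 F nest [-1.47772936 -0.11799013] 5.171142086683756 T [-0.02602653  0.4524095   0.05237117] op 0.6647811606389973 64.81683377176523 j6 -1.4148545799557606
```

>>> {"api": "servo_tool", "payload": {
  "slide": [
    [-4,-0.5,0],
    [-8,0,0],
    [-8,0,0],
    [-8,0,0],
    [-8,0,0],
    [-8,0,0],
    [-6,0,0],
    [-4,0,0],
    [0,0,0]
  ],
  "turn": [
    [0,0,0.003],
    [0,0,0],
    [0,0,0],
    [0,0,0],
    [0,0,0],
    [0,0,0],
    [0,0,0],
    [0,0,0],
    [0,0,0]
  ]
}}

```text
time: 7.5
tool_pos: [0.5759, -0.1131, 0.0417]
tool_rot: [-0.11, 0.994, -0.0, -0.0]
wrist_force: [-2.8, -0.6, 6.1]
opening: 0.665
finger_force: 64.8
```

```bash
python3 - <<'E'
from h import *
rep(status.state())
E
```

```text
t 7.5 nest xy [-0.04521201 -0.00018954] z 0.04166908774900872 yaw 0.22139564919361887 F nest [-2.89576005  0.06111908] 6.146852763858702 T [-0.27027876  0.74425678  0.02182646] op 0.6646490939042982 64.82874445617199 j6 -1.4316425655436316
```

>>> {"api": "servo_tool", "payload": {
  "slide": [
    [-5,0,0],
    [-7,0,0],
    [-7,0,0],
    [-7,0,0],
    [-7,0,0],
    [-5,0,0],
    [-2,0,0],
    [0,0,0]
  ],
  "turn": [
    [0,0,0],
    [0,0,0],
    [0,0,0],
    [0,0,0],
    [0,0,0],
    [0,0,0],
    [0,0,0],
    [0,0,0]
  ]
}}

```text
time: 8.3
tool_pos: [0.6147, -0.1044, 0.0417]
tool_rot: [-0.11, 0.994, -0.0, -0.001]
wrist_force: [-3.6, -0.4, 6.3]
opening: 0.66
finger_force: 64.9
```

```bash
python3 - <<'E'
from h import *
rep(status.state())
E
```

```text
t 8.3 nest xy [-0.00553399 -0.0002196 ] z 0.04171645226164119 yaw 0.22127591745051456 F nest [-3.624853    0.45148514] 6.303870331119776 T [-0.23031731  0.81717208 -0.01617981] op 0.6603898281072447 64.86039821058512 j6 -1.4408141095598674
```

>>> {"api": "servo_tool", "payload": {
  "slide": [
    [-1,0,0],
    [-1,0,0],
    [-1,0,0],
    [-1,0,0],
    [0,0,0]
  ],
  "turn": [
    [0,0,0],
    [0,0,0],
    [0,0,0],
    [0,0,0],
    [0,0,0]
  ]
}}

```text
time: 8.8
tool_pos: [0.6181, -0.1036, 0.0418]
tool_rot: [-0.11, 0.994, -0.0, -0.001]
wrist_force: [-3.9, -1.6, 7.1]
opening: 0.664
finger_force: 64.9
```

>>> {"api": "servo_tool", "payload": {
  "slide": [
    [-1,0,0],
    [-1,0,0],
    [-1,0,0],
    [0,0,0]
  ],
  "turn": [
    [0,0,0],
    [0,0,0],
    [0,0,0],
    [0,0,0]
  ]
}}

```text
time: 9.2
tool_pos: [0.6202, -0.1032, 0.0418]
tool_rot: [-0.11, 0.994, -0.0, -0.002]
wrist_force: [-4.8, -1.5, 7.7]
opening: 0.663
finger_force: 65.2
```

```bash
python3 - <<'E'
from h import *
rep(status.state())
E
```

```text
t 9.2 nest xy [ 0.00020376 -0.00023176] z 0.041792150034927394 yaw 0.2213327928050428 F nest [-5.01862813 -0.45259485] 7.723814054162725 T [-0.25963365  1.50775913  0.08185662] op 0.6627411958366346 65.1510697323829 j6 -1.4421212723307197
```

>>> {"api": "servo_tool", "payload": {
  "slide": [
    [-1,0,0],
    [-1,0,0],
    [-1,0,0],
    [0,0,0],
    [0,0,0]
  ],
  "turn": [
    [0,0,0],
    [0,0,0],
    [0,0,0],
    [0,0,0],
    [0,0,0]
  ]
}}

```text
time: 9.7
tool_pos: [0.621, -0.1031, 0.0418]
tool_rot: [-0.11, 0.994, -0.0, -0.004]
wrist_force: [-9.2, -1.9, 11.5]
opening: 0.665
finger_force: 65.5
```

```bash
python3 - <<'E'
from h import *
rep(status.state())
i=viewer.camera_info("scene")
im=viewer.camera("scene")[:,:,::-1]; b=im[150:280,180:320]; cv2.imwrite("pics/s6.png",cv2.resize(b,None,fx=4.3,fy=4.3,interpolation=cv2.INTER_CUBIC))
E
```

```text
t 9.7 nest xy [ 0.00091678 -0.00026272] z 0.04179636340609231 yaw 0.22080506671587585 F nest [-9.38424277  0.21513158] 11.478164488137603 T [-0.54818763  2.60235852  0.00794665] op 0.6653911358211247 65.48601544462144 j6 -1.4428146089836547
```

View pics/s6.png

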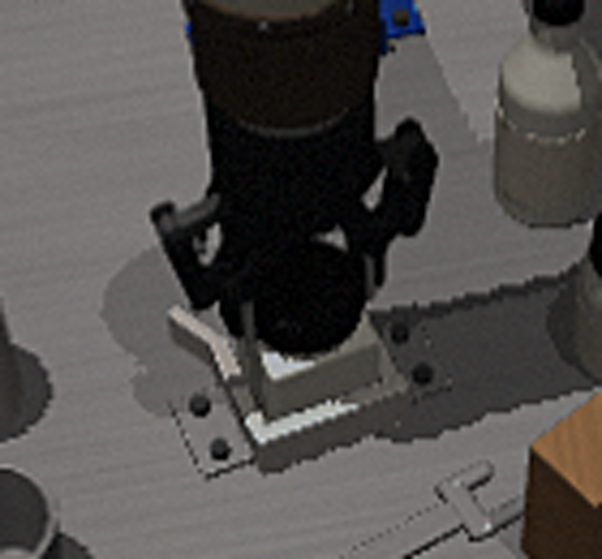

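The scene view shows the jar standing inside the silver fence, flush against the stop, with the contact force at about 9 N. I'll ease the push slightly and unscrew.

>>> {"api": "servo_tool", "payload": {
  "slide": [
    [0.5,0,-1],
    [0,0,0],
    [0,0,0],
    [0,0,0],
    [0,0,0],
    [0,0,0],
    [0,0,0],
    [0,0,0]
  ],
  "turn": [
    [0,0,0],
    [0,0,0],
    [0,0,-0.05],
    [0,0,-0.1],
    [0,0,-0.1],
    [0,0,-0.1],
    [0,0,-0.05],
    [0,0,0]
  ]
}}

```text
time: 10.55
tool_pos: [0.6219, -0.1028, 0.0424]
tool_rot: [-0.306, 0.952, 0.001, -0.002]
wrist_force: [-5.0, -0.4, 7.8]
opening: 0.668
finger_force: 65.0
```

```bash
python3 - <<'E'
from h import *
rep(status.state())
E
```

```text
t 10.55 nest xy [ 0.00192348 -0.00021756] z 0.04240561521714175 yaw 0.6210665015778432 F nest [-4.93557196  0.71682441] 7.812504110540674 T [-0.36936829  1.65937415 -0.12801747] op 0.6683704378955143 64.99917168170214 j6 -1.0423059919387045
```

>>> {"api": "servo_tool", "payload": {
  "slide": [
    [0,0,0],
    [0,0,0],
    [0,0,0],
    [0,0,0],
    [0,0,0],
    [0,0,0],
    [0,0,0],
    [0,0,0],
    [0,0,0]
  ],
  "turn": [
    [0,0,-0.05],
    [0,0,-0.1],
    [0,0,-0.1],
    [0,0,-0.1],
    [0,0,-0.1],
    [0,0,-0.1],
    [0,0,-0.1],
    [0,0,-0.02],
    [0,0,0]
  ]
}}

```text
time: 11.45
tool_pos: [0.6223, -0.1031, 0.0431]
tool_rot: [-0.602, 0.799, 0.001, -0.002]
wrist_force: [-6.3, -2.9, 9.8]
opening: 0.665
finger_force: 65.2
```

```bash
python3 - <<'E'
from h import *
rep(status.state())
im=viewer.camera("wrist"); a=im[:,:,::-1][130:420,120:430]; a=cv2.resize(a,None,fx=1.4,fy=1.4)
cv2.imwrite("pics/w7.png",a)
E
```

```text
t 11.45 nest xy [ 0.00217745 -0.00063607] z 0.04307115678314075 yaw 1.290894267491661 F nest [-6.77564332 -1.40166819] 9.816385035875909 T [-0.67635347  1.81477052 -0.05623762] op 0.6652773273292576 65.24020289070904 j6 -0.3727865559836579
```

>>> {"api": "servo_tool", "payload": {
  "slide": [
    [0,0,-1.5],
    [0,0,0]
  ],
  "turn": [
    [0,0,0],
    [0,0,0]
  ]
}}

```text
time: 11.7
tool_pos: [0.6224, -0.1029, 0.0437]
tool_rot: [-0.601, 0.799, 0.001, -0.002]
wrist_force: [-4.6, -2.3, 5.4]
opening: 0.664
finger_force: 64.7
```

```bash
python3 - <<'E'
from h import *
rep(status.state())
E
```

```text
t 11.7 nest xy [ 0.002396   -0.00048522] z 0.04373031358153003 yaw 1.290436999803707 F nest [-4.9585406  -1.22442761] 5.412519469794997 T [-0.71849184  1.52520675 -0.10951575] op 0.663591720230952 64.72210703417659 j6 -0.3729458837634525
```

>>> {"api": "servo_tool", "payload": {
  "slide": [
    [0,0,-2],
    [0,0,-2],
    [0,0,-2],
    [0,0,-2],
    [0,0,0],
    [0,0,0]
  ],
  "turn": [
    [0,0,0],
    [0,0,0],
    [0,0,0],
    [0,0,0],
    [0,0,0],
    [0,0,0]
  ]
}}

```text
time: 12.3
tool_pos: [0.6241, -0.1023, 0.0518]
tool_rot: [-0.602, 0.799, 0.0, 0.0]
wrist_force: [-1.2, -0.1, -1.1]
opening: 0.664
finger_force: 64.1
```

```bash
python3 - <<'E'
from h import *
rep(status.state())
E
```

```text
t 12.3 nest xy [ 0.00415195 -0.00022341] z 0.05181203066996022 yaw 1.2908584084969519 F nest [-1.22923974  0.18433885] -1.1357525685181447 T [-0.03586834  0.4060404  -0.02102675] op 0.6636276198802742 64.0817123092711 j6 -0.372532275463339
```

>>> {"api": "servo_tool", "payload": {
  "slide": [
    [0,0,-4],
    [0,0,-6],
    [0,0,-6],
    [0,0,-6],
    [0,0,-4],
    [0,0,-1],
    [0,0,0],
    [0,0,0],
    [0,0,0],
    [0,0,0]
  ],
  "turn": [
    [0,0,0],
    [0,0,0],
    [0,0,0],
    [0,0,0],
    [0,0,0],
    [0,0,0],
    [0,0,0],
    [0,0,0],
    [0,0,0],
    [0,0,0]
  ]
}}

```text
time: 13.3
tool_pos: [0.6238, -0.1026, 0.0785]
tool_rot: [-0.602, 0.799, 0.0, -0.0]
wrist_force: [0.3, -0.1, -0.9]
opening: 0.662
finger_force: 64.3
```

```bash
python3 - <<'E'
from h import *
rep(status.state())
im=viewer.camera("scene")[:,:,::-1]; b=im[140:270,180:320]; cv2.imwrite("pics/s8.png",cv2.resize(b,None,fx=4.3,fy=4.3,interpolation=cv2.INTER_CUBIC))
E
```

```text
t 13.3 nest xy [ 0.00378156 -0.00047306] z 0.07848664619496715 yaw 1.2907798362727672 F nest [ 0.27611188 -0.13676485] -0.9114885868654625 T [ 0.01419548 -0.04144926 -0.00020022] op 0.6615090543803219 64.33628099039197 j6 -0.37247819128497633
```

View pics/s8.png

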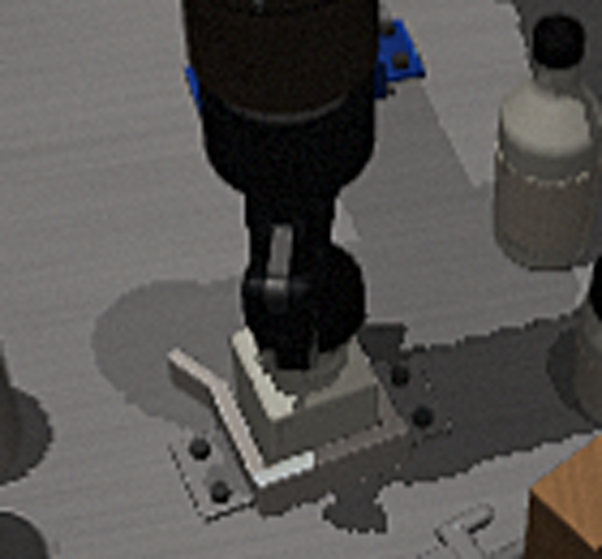

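The jar is home in the fence with its neck showing. The cap is held level above it, and the wrist force is only the cap's weight, so I'm handing in.

```bash
python3 -c "
from workcell import order
print(order.finish_job())"
```

```text
the job is handed in; nothing more can be done
None
```

I slid the jar home against the end stop, unscrewed the cap and handed in with it held level about 2 cm above the jar's mouth; my first grasp closed on top of the cap (about 29 N down) before I regripped lower, and no verdict came back.

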